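Load the extraction tray and hold its sprung air gate half open

ROBOT

A 6-joint arm with a two-finger parallel gripper is mounted at the origin on the work surface. World frame = base frame: x ahead of the robot, y to its left, z up, the work surface at z = 0. Lengths are in mm, angles in rad, forces in N, time in s.
With the tool pointing down it reaches from about 400 to 925 mm from the base axis. Payload 12.5 kg.
Tool frame: the origin (TCP) lies midway between the tips of the shut fingers; the grasp point (between the pads) lies 19 mm behind it (env.tcp_to_grasp is the distance from the TCP to the grasp point, in mm); z points along the fingers, y is the line along which they close (so a half turn about z gives the same grasp; the last joint's range is limited). The gripper opens to 95 mm and grips with 3 to 60 N. Pads are 20 mm wide; open, the fingers measure 119 mm over their backs; the gripper's body (75 mm by 180 mm) begins 59 mm behind the grasp point.
Start: joints at [-1.452, 0.491, 1.559, -0, 1.092, -0.106], TCP at [139.342, -609.287, 214.661] pointing down, gripper open.
Joint ranges: [-3.1, 3.1], [-0.84, 2.19], [0.05, 2.79], [-1.13, 4.28], [0.06, 2.93], [-2.69, 2.69]. Speed limits (rad/s): [2.22, 2.22, 2.79, 3.14, 3.14, 3.14].

INTERFACE

Orientations are given as [roll, pitch, yaw] about the fixed x, y, z axes, in that order (R = Rz(yaw) Ry(pitch) Rx(roll)).
In Python, from cell import env gives the robot as it stands. The module is installed in compiled form; this text tells all that it offers.
- The arm moves only by the tool step_arm, never from a script. Its argument "plan" is a list that holds one entry, the list of rows, each a list of 5 numbers: the shift along the tool's x, y, z in mm, then the turn about the tool's z in degrees, then the opening, from -1 (shut) to 1 (fully open). A call has 1 to 8 rows; each row is the pose to reach, as a shift and turn from the pose commanded when the call began, along the tool's axes at that moment; what a row does not reach only later rows make up. A row lasts 1/12 s, in which the tool goes at most 41.7 mm and 7.16 degrees, less where a joint would pass 70% of its speed; a pose out of reach is approached as far as the arm can. A call with a gripper value outside its range is refused whole. The fingers move at their own pace and stop on an object; the grip force is fixed at half the most. Time passes only in rows, so rows that repeat a pose let the fingers close. It gives the time, the measured TCP pose, the force, the opening and the grip force at its end, in the units of the state.
- env.state(): the state, without advancing time (a new reading comes with each control period).
- env.read_camera(name): name is "scene" or "top"; returns the picture (480x640x3 uint8, blue, green, red); there is no depth.
- env.get_calibration(name): a dict with "K" (3x3 intrinsics, pixels), "extrinsics" (4x4, takes a point from world to camera coordinates). Camera axes: x right, y up, looking along -z (the intrinsics and any distortion apply to the point x, -y, -z); pixel columns grow to the right and rows downward; lengths in mm; the calibration is good to about 2 mm. A picture is of the moment at which its call begins. get_calibration takes no time and is no camera call.
- env.job_done(): hands the job in; it is judged then, once.
The state is a dict: "t": time; "joints": joint angles; "qvel": joint speeds; "tau": joint torques, N m; "eef_pos": TCP position; "tcp_rot": TCP orientation; "ft_force": force on the tool from outside, world axes, zero at the start; "moment": the same for the moment, N m; "opening": opening from 0.0 (shut) to 1.0 (fully open); "grip_force": force on a finger pad.
Only numpy, scipy, OpenCV 4.12 (cv2) and the standard library are available. Lean on these libraries where they do the work, as an engineer would, in place of code of your own. Each camera call takes 0.05 s, during which the arm holds its last target. There are 200 camera calls.

TASK

Put the brass fitting, the steel angle bracket and the black knob into the green tray, setting each one down gently inside rather than dropping it, and keep the air gate on the grey duct box shut until all three are in. Then slide the gate by its red handle against its spring to half travel, where the red pointer meets the yellow half mark, and finish while still holding it there: do not let go at the end, or it springs shut. Leave everything else on the bench where it is.

Things in the scene. Friction and masses are not known exactly. Their poses are not given: they have to be found in the camera images.
- unit: Extraction unit, fixed. Origin on the bench under the middle of its green open tray (outside 160 x 220 mm, 55 mm high, walls and floor 5 mm); x points away from the tray to the grey duct box behind it, y along the gate's travel, z up. Duct box: x +81 to +191, 260 mm wide (y), 80 mm high, hose stub to x +225; on its top two rails 8 mm high (x +104, +168), spring housing 12 mm high at y +108 to +126.
- tray_in (a point): Centre of the green tray's inner floor, 5 mm above the bench; inside the tray measures 150 mm (x) by 210 mm (y), rim 50 mm above this point. Axes as those of the unit.
- gate_handle (a point): Centre of the gate's red handle, 108.5 mm above the bench: upright block 36 mm (unit's x) by 14 mm (unit's y, the sliding direction), 45 mm high, top 131 mm above the bench, on a flat steel plate 54 x 90 mm sliding between the rails (plate top 86 mm above the bench). It can be pinched or pushed from above.
- half_mark (a point): The point where the centre of the red handle is when the gate is at half travel; yellow marks on the duct box's top lie beside it, on both sides of the rails, and one on the box's front face. A thin red bar across the gate is its pointer.
- gate (a joint): Travel of the gate in m: 0 shut, 0.045 half, 0.090 fully open; grows as the handle moves along the unit's +y (to the left seen from the robot). A spring pushes it back with 3 N when shut, 7.5 N at half, 12 N fully open (100 N/m); it springs shut when released.
- fitting_mid (a point): Centre of the brass fitting, 20 mm above its foot: upright, hexagonal body about 34 mm across the corners and 22 mm high, then a round 25 mm diameter neck to 40 mm. About 120 g. z up.
- bracket_mid (a point): Steel angle bracket: this point lies in its upright plate, half-way up (25 mm above its foot). Upright plate 8 mm thick along its own x, 50 mm wide along its own y, top 50 mm above the bench; foot plate 8 mm high reaches from the upright to x = +40. About 160 g. Pinch the upright plate across its x.
- knob_mid (a point): Centre of the black machine knob, 18 mm above its foot: round, head 42 mm diameter from 13 to 32 mm high, 36 mm high in all, standing on a 30 mm diameter boss. About 60 g.
- meter: Yellow multimeter lying flat, 85 (x) x 175 (y) x 38 mm, origin centre of underside. Leave alone.
- screwdriver: Screwdriver with wooden handle lying flat along its x, about 200 mm long, 26 mm high. Leave alone.
- hammer: Hammer lying flat along its x, 260 mm long, 26 mm high. Leave alone.
- wrench: Steel wrench lying flat along its x, 180 mm long, 8 mm high. Leave alone.
- can: Blue can standing, 66 mm diameter, 120 mm high, origin centre of its underside. Leave alone.
- tape: Grey roll of tape lying flat, 90 mm diameter, 24 mm high. Leave alone.
- vise: Blue bench vise, fixed, about 270 x 220 mm, 170 mm high, origin on the bench under its middle. An obstacle only.

How it is judged (in metres and radians):
On the way, in this order (a step that is already met when the one before it is completed fails the run):
1. all three parts lie in the green tray, let go and at rest, with the gate still shut (x of fitting_mid in the frame of tray_in between -0.075 and 0.075 m and y of fitting_mid in the frame of tray_in between -0.105 and 0.105 m and z of fitting_mid in the frame of tray_in between -0.01 and 0.05 m and contact force between each of fitting, bracket, knob and the fingers below 0.05 N and linear speed of each of fitting, bracket, knob below 0.03 m/s and x of bracket_mid in the frame of tray_in between -0.075 and 0.075 m and y of bracket_mid in the frame of tray_in between -0.105 and 0.105 m and z of bracket_mid in the frame of tray_in between -0.01 and 0.05 m and x of knob_mid in the frame of tray_in between -0.075 and 0.075 m and y of knob_mid in the frame of tray_in between -0.105 and 0.105 m and z of knob_mid in the frame of tray_in between -0.01 and 0.05 m and value of joint gate below 0.01 m), for 0.2 s.
2. the gate is held by the gripper at half travel (value of joint gate between 0.038 and 0.052 m and velocity of joint gate between -0.01 and 0.01 m/s and contact force between gate and the fingers above 3 N), for 0.3 s.
At the end, for the whole second after the job is handed in: The gate stands still at half travel (45 mm, within 7 mm), with the gripper's fingers bearing on it with more than 3 N, and the fitting, bracket and knob lie in the green tray with their centres below its rim, let go and at rest (all of step 2 and x of fitting_mid in the frame of tray_in between -0.075 and 0.075 m and y of fitting_mid in the frame of tray_in between -0.105 and 0.105 m and z of fitting_mid in the frame of tray_in between -0.01 and 0.05 m and contact force between each of fitting, bracket, knob and the fingers below 0.05 N and linear speed of each of fitting, bracket, knob below 0.03 m/s and x of bracket_mid in the frame of tray_in between -0.075 and 0.075 m and y of bracket_mid in the frame of tray_in between -0.105 and 0.105 m and z of bracket_mid in the frame of tray_in between -0.01 and 0.05 m and x of knob_mid in the frame of tray_in between -0.075 and 0.075 m and y of knob_mid in the frame of tray_in between -0.105 and 0.105 m and z of knob_mid in the frame of tray_in between -0.01 and 0.05 m); the arm keeps its last pose, push and grip.
It fails at once if the gate is opened more than 15 mm before all three parts are in the tray (value of joint gate above 0.015 m and not ((x of fitting_mid in the frame of tray_in between -0.075 and 0.075 m and y of fitting_mid in the frame of tray_in between -0.105 and 0.105 m and z of fitting_mid in the frame of tray_in between -0.01 and 0.05 m) and (x of bracket_mid in the frame of tray_in between -0.075 and 0.075 m and y of bracket_mid in the frame of tray_in between -0.105 and 0.105 m and z of bracket_mid in the frame of tray_in between -0.01 and 0.05 m) and (x of knob_mid in the frame of tray_in between -0.075 and 0.075 m and y of knob_mid in the frame of tray_in between -0.105 and 0.105 m and z of knob_mid in the frame of tray_in between -0.01 and 0.05 m))).
It fails at once if a part is dropped (falls free faster than 1 m/s, about 50 mm) ((linear speed of fitting above 1 m/s and contact force between fitting and the fingers below 0.05 N) or (linear speed of bracket above 1 m/s and contact force between bracket and the fingers below 0.05 N) or (linear speed of knob above 1 m/s and contact force between knob and the fingers below 0.05 N)).
It fails at once if another thing on the bench is moved by more than 30 mm (distance of any of meter, screwdriver, hammer, wrench, can, tape from where it was at the start of the episode above 0.03 m).
It also fails if it takes over 72 s, if anything falls off the work surface, if the arm or the gripper's body presses on something with over 40 N, if the wrist force passes 120 N, or if a joint passes its speed limit or range.

## Working session

There is one attempt and no reset: what is moved stays moved. The work goes in short steps, Python scripts to look and compute and a tool call to move; the robot and the scene stay as the last step left them, time stands still between calls to the robot, and variables do not carry over. Pictures are saved under pics/ and viewed, at most 10 in all, crops included, and the job is handed in when it is done.

Besides the shell and the picture viewer there is one more tool, called as name(argument=value, ...), one argument or row to a line, values as JSON. step_arm: Moves the arm, as the interface text tells. Its arguments: {"type":"object","properties":{"plan":{"type":"array"}},"required":["plan"]}

```bash
mkdir -p pics; cat > h.py <<'E'
import numpy as np, cv2
from cell import env
def cal(n):
    c=env.get_calibration(n); return np.array(c["K"]),np.array(c["extrinsics"])
def px2w(n,u,v,z):
    K,E=cal(n); d=np.linalg.inv(K)@[u,v,1]; d=np.array([d[0],-d[1],-d[2]])
    R,t=E[:3,:3],E[:3,3]; o=-R.T@t; w=R.T@d; return o+w*(z-o[2])/w[2]
def w2px(n,p):
    K,E=cal(n); c=E[:3,:3]@np.array(p,float)+E[:3,3]; q=K@[c[0],-c[1],-c[2]]; return q[:2]/q[2]
E
python3 - <<'E'
from h import *
for n in("scene","top"):
    cv2.imwrite(f"pics/{n}0.png",env.read_camera(n)); c=env.get_calibration(n); print(n,c)
print(env.state())
E
```

```text
scene {'K': array([[516.2006262 ,   0.        , 320.84384162],
       [  0.        , 516.2006262 , 245.27327191],
       [  0.        ,   0.        ,   1.        ]]), 'extrinsics': array([[ 5.99972523e-01,  8.00001898e-01, -5.47122280e-03,
        -3.45168852e+02],
       [-5.76245111e-01,  4.36886746e-01,  6.90703658e-01,
         2.02322474e+02],
       [ 5.54954542e-01, -4.11250451e-01,  7.23117226e-01,
        -1.72505050e+03],
       [ 0.00000000e+00,  0.00000000e+00,  0.00000000e+00,
         1.00000000e+00]])}
top {'K': array([[467.1977527 ,   0.        , 319.51495669],
       [  0.        , 467.1977527 , 242.33298245],
       [  0.        ,   0.        ,   1.        ]]), 'extrinsics': array([[-2.84679775e-02, -9.99554651e-01,  8.94845647e-03,
         4.09252566e+01],
       [ 9.83655125e-01, -2.64205943e-02,  1.78113858e-01,
        -5.05349112e+02],
       [-1.77798112e-01,  1.38727364e-02,  9.83969196e-01,
        -1.54173391e+03],
       [ 0.00000000e+00,  0.00000000e+00,  0.00000000e+00,
         1.00000000e+00]])}
{'t': 0.1, 'joints': array([-1.45163283e+00,  4.91501945e-01,  1.55939055e+00, -7.96903320e-06,
        1.09168480e+00, -1.05586518e-01]), 'qvel': array([-0.00052687, -0.00107719, -0.00280925,  0.00046682, -0.00152593,
        0.00044903]), 'tau': array([ 2.11575934e-03, -6.13623762e+01, -2.58605933e+01,  6.93777390e-02,
        4.69824811e-02, -4.25850408e-05]), 'eef_pos': array([ 139.29232574, -609.06311693,  214.11782281]), 'tcp_rot': array([-3.14061275e+00, -9.67427080e-05,  2.24753647e-01]), 'ft_force': array([ 1.24066207, -0.85315611, -0.64804309]), 'moment': array([0.00296813, 0.01515052, 0.00450069]), 'grip_force': 0.0, 'opening': 0.9988799693058797}
```

View pics/top0.png

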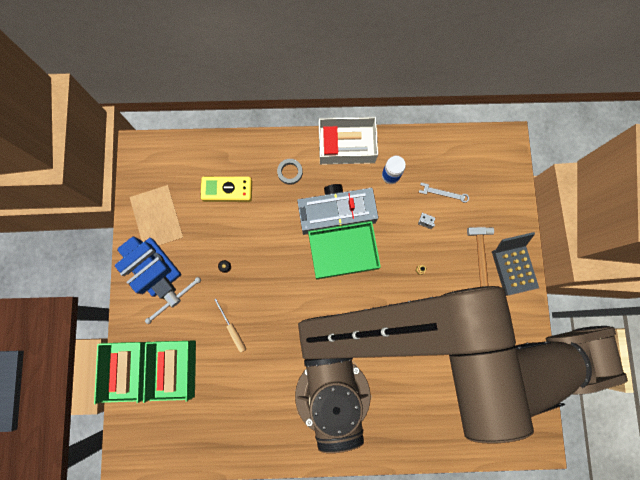

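View pics/scene0.png

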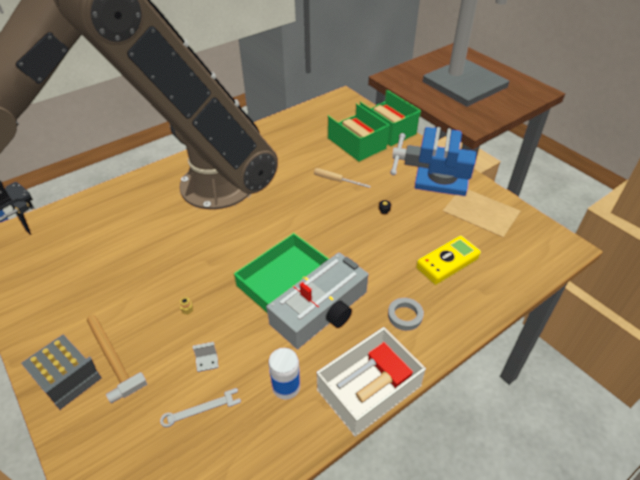

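The top view shows the fitting at about (421,269), the bracket at (427,221), the knob at (224,267), the tray centred near (344,250) and the red handle near (351,204). I'll enlarge these areas in a single composite.

```bash
python3 - <<'E'
from h import *
t=cv2.imread("pics/top0.png"); s=cv2.imread("pics/scene0.png")
f=lambda im,x,y,w,h,k:cv2.resize(im[y:y+h,x:x+w],None,fx=k,fy=k,interpolation=cv2.INTER_CUBIC)
a=f(t,290,180,100,100,4)       # unit 400x400
b=f(t,407,206,40,20,10); c=f(t,407,258,40,20,10)  # 400x200 each
d=f(s,185,337,40,20,10)
e=f(t,204,257,40,20,10)
cv2.imwrite("pics/comp.png",np.vstack([np.hstack([a,np.vstack([b,c])]),np.hstack([d,e])]))
for n,u,v,z in[("top",421,269,40),("scene",186,305,20),("top",427,221,25),("scene",206,357,25),("top",224.5,267,32),("scene",385,206.5,18)]:print(n,px2w(n,u,v,z).round())
E
```

```text
top [ 406. -313.   40.]
scene [ 407. -316.   20.]
top [ 575. -349.   25.]
scene [ 582. -350.   25.]
top [432. 351.  32.]
scene [433. 358.  18.]
```

View pics/comp.png

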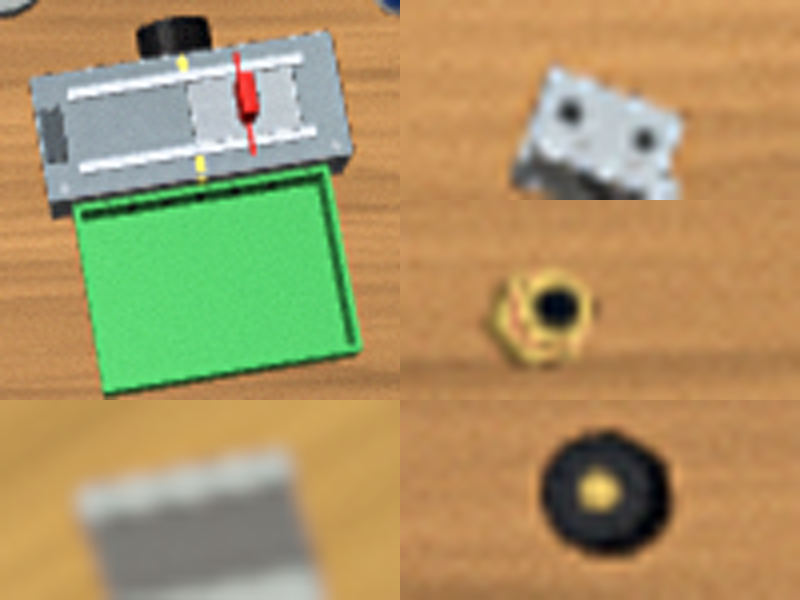

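```bash
python3 - <<'E'
from h import *
from scipy.optimize import least_squares
t=cv2.imread("pics/top0.png"); s=cv2.imread("pics/scene0.png")
f=lambda im,x,y,w,h,k:cv2.resize(im[y:y+h,x:x+w],None,fx=k,fy=k,interpolation=cv2.INTER_CUBIC)
cv2.imwrite("pics/comp2.png",np.hstack([f(t,412,206,30,30,13),f(s,188,336,34,40,10)[:390]]))
obs=[((191,130,80),(297.5,199.5)),((191,-130,80),(372.5,188)),((81,-130,80),(377,219)),((81,130,80),(302.5,231)),((-80,110,55),(315.75,277)),((-80,-110,55),(380,266.75))]
def W(p,q):
    c,s_=np.cos(p[2]),np.sin(p[2]); return [p[0]+c*q[0]-s_*q[1],p[1]+s_*q[0]+c*q[1],q[2]]
r=least_squares(lambda p:np.concatenate([w2px("top",W(p,q))-o for q,o in obs]),[450,-30,0.1])
print(r.x,r.fun.round(1))
for q in[(0,0,5),(136,-45,131),(136,0,131),(136,-45,108)]: print(q,np.round(W(r.x,q)),w2px("top",W(r.x,q)).round(1))
print(px2w("top",422.5,268.5,40).round(),px2w("top",224.5,266.5,32).round())
# red handle centroid
hsv=cv2.cvtColor(t,cv2.COLOR_BGR2HSV); m=((hsv[...,0]<8)|(hsv[...,0]>172))&(hsv[...,1]>150)&(hsv[...,2]>100)
ys,xs=np.nonzero(m[185:225,335:370]); print(xs.mean()+335,ys.mean()+185,len(xs),xs.min()+335,xs.max()+335,ys.min()+185,ys.max()+185)
E
```

```text
[ 4.78219174e+02 -5.43088856e+01  1.32897672e-01] [-0.7 -0.4 -0.  -0.6  1.4 -0.4 -0.7 -0.4 -0.3  1.   0.3  0.7]
(0, 0, 5) [478. -54.   5.] [343.  251.7]
(136, -45, 131) [619. -81. 131.] [351.8 202.8]
(136, 0, 131) [613. -36. 131.] [338.2 204.9]
(136, -45, 108) [619. -81. 108.] [351.3 204.6]
[ 408. -319.   40.] [434. 351.  32.]
351.06666666666666 203.9 60 349 354 194 218
```

View pics/comp2.png

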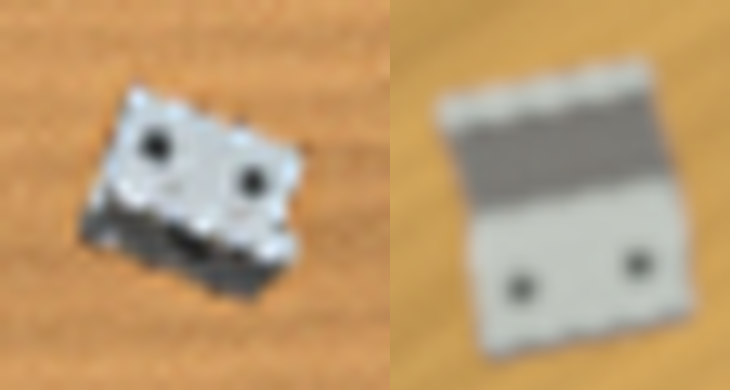

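```bash
python3 - <<'E'
from h import *
from scipy.optimize import least_squares
obs=[("scene",(-4,None,50),(193,345.5),(214,342)),("scene",(4,None,50),(194.5,349.5),(215,345.5)),("scene",(40,None,8),(197.5,371.5),(218.2,367.8)),
("top",(40,None,8),(422.4,212.5),(435.1,217.9)),("top",(-4,None,0),(418.5,224.3),(431.2,229.1))]
def W(p,q):
    c,s_=np.cos(p[2]),np.sin(p[2]); return [p[0]+c*q[0]-s_*q[1],p[1]+s_*q[0]+c*q[1],q[2]]
def res(p):
    o=[]
    for n,q,l,r in obs:
        # scene camera looks back at robot: image-left = world -y side
        a,b=(25,-25) if n=="top" else (-25,25)
        o+=[w2px(n,W(p,(q[0],a,q[2])))-l,w2px(n,W(p,(q[0],b,q[2])))-r]
    return np.concatenate(o)
r=least_squares(res,[565,-349,-0.3]); print(r.x,r.fun.round(1))
for n,u,v,z in[("top",422.5,268.5,40),("scene",186,305,20),("scene",385,206.5,18)]:print(n,px2w(n,u,v,z).round())
for p in [(408,-318,0),(434,354,0),(434,354,36)]: print(w2px("top",p).round(1),w2px("scene",p).round(1))
E
```

```text
[ 5.66595588e+02 -3.43338215e+02 -4.31136232e-01] [-0.1  0.6 -0.   0.3 -1.4 -0.6 -0.8 -0.4 -0.6 -0.3 -0.2 -0.6 -0.6 -0.9
 -0.  -0.8 -1.6 -1.  -1.1 -0.3]
top [ 408. -319.   40.]
scene [ 407. -316.   20.]
scene [433. 358.  18.]
[419.7 269.9] [187.  310.1]
[225.4 267.7] [383.7 211.4]
[223.3 266.4] [384.6 202.9]
```

```bash
cat > chain.py <<'E'
import numpy as np
U=np.array([478.2,-54.3]);a=.133
def u(x,y): c,s=np.cos(a),np.sin(a); return (U[0]+c*x-s*y,U[1]+s*x+c*y)
P=[("start",139.3,-609.3,214.7,.2248),("fit hi",408,-318,110,.2248),("fit",408,-318,13,.2248),("up",408,-318,130,.2248),
("tray fit",*u(-35,-60),130,a),("br hi",566.6,-343.3,130,1.14),("br",566.6,-343.3,18,1.14),("tray br",*u(20,5),150,a),
("knob hi",434,353,130,1.571),("tray knob",*u(-35,55),130,a),("gate",*u(136,-45),200,a),("half",*u(136,0),200,a)]
if __name__=="__main__":
  for p,q in zip(P,P[1:]):
    d=np.subtract(q[1:4],p[1:4]);s=p[4]
    print(q[0],np.round(q[1:4]),"tool",np.round([np.cos(s)*d[0]+np.sin(s)*d[1],np.sin(s)*d[0]-np.cos(s)*d[1],-d[2],np.degrees(s-q[4])],1))
E
python3 chain.py
```

```text
fit hi [ 408 -318  110] tool [ 326.9 -224.1  104.7    0. ]
fit [ 408 -318   13] tool [ 0.  0. 97.  0.]
up [ 408 -318  130] tool [   0.    0. -117.    0.]
tray fit [ 451. -118.  130.] tool [  86.9 -184.9   -0.     5.3]
br hi [ 567. -343.  130.] tool [ 84.3 238.2  -0.  -57.7]
br [ 567. -343.   18.] tool [  0.   0. 112.   0.]
tray br [497. -47. 150.] tool [ 240.6 -186.8 -132.    57.7]
knob hi [434 353 130] tool [  -9.8 -404.6   20.   -82.4]
tray knob [436.  -4. 130.] tool [-357.4    2.1   -0.    82.4]
gate [619. -81. 200.] tool [171. 100. -70.   0.]
half [613. -36. 200.] tool [  0. -45.  -0.   0.]
```

step_arm(
  plan=[
    [[32,-22,5,0,0.6],[65,-45,15,0,0.6],[98,-67,30,0,0.6],[131,-90,40,0,0.6],[164,-112,50,0,0.6],[196,-134,60,0,0.6],[229,-157,75,0,0.6],[262,-179,90,0,0.6]],
  ],
)

```text
t: 0.77
eef_pos: [354.5, -376.2, 125.0]
tcp_rot: [3.141, -0.0, 0.225]
ft_force: [1.0, -1.1, -0.6]
opening: 0.798
grip_force: 0.0
```

step_arm(
  plan=[
    [[33,-22,0,0,0.4],[65,-45,5,0,0.3],[65,-45,30,0,0.2],[65,-45,60,0,0.2],[65,-45,85,0,0.2],[65,-45,100,0,0.2],[65,-45,111,0,0.2],[65,-45,111,0,0.2]],
  ],
)

```text
t: 1.43
eef_pos: [406.3, -318.8, 12.5]
tcp_rot: [-3.139, 0.002, 0.225]
ft_force: [-0.3, -0.0, 0.1]
opening: 0.603
grip_force: 0.0
```

```bash
python3 - <<'E'
from h import *
print(env.state()["eef_pos"],env.state()["ft_force"])
s=env.read_camera("scene");t=env.read_camera("top")
f=lambda im,x,y,w,h,k:cv2.resize(im[y:y+h,x:x+w],None,fx=k,fy=k,interpolation=cv2.INTER_CUBIC)
cv2.imwrite("pics/c3.png",np.hstack([f(s,150,270,70,70,5),f(t,385,235,70,70,5)]))
E
```

```text
[ 406.2638036  -318.80933537   12.46988923] [-0.31728584 -0.01778124  0.13292124]
```

View pics/c3.png

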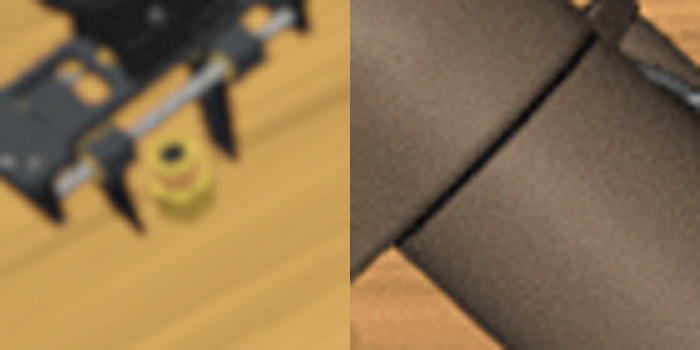

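The two finger tips straddle the fitting, which sits around crop pixel (181,188), as predicted. I'll close now.

step_arm(
  plan=[
    [[0,0,0,0,-0.3],[0,0,0,0,-0.6],[0,0,0,0,-0.9],[0,0,0,0,-1],[0,0,0,0,-1],[0,0,0,0,-1],[0,0,-10,0,-1],[0,0,-30,0,-1]],
  ],
)

```text
t: 2.2
eef_pos: [406.2, -318.8, 43.6]
tcp_rot: [-3.139, 0.002, 0.225]
ft_force: [0.0, 0.1, -1.1]
opening: 0.348
grip_force: 30.0
```

step_arm(
  plan=[
    [[0,0,-35,0,-1],[0,0,-70,0,-1],[12,-25,-87,0,-1],[28,-58,-87,0,-1],[44,-92,-87,2,-1],[60,-125,-87,4,-1],[75,-155,-87,5,-1],[84,-175,-87,5.3,-1]],
  ],
)

```text
t: 2.87
eef_pos: [449.9, -127.5, 132.1]
tcp_rot: [3.141, -0.0, 0.132]
ft_force: [-0.9, 0.4, -0.5]
opening: 0.346
grip_force: 30.0
```

step_arm(
  plan=[
    [[5,-10,0,0,-1],[5,-10,15,0,-1],[5,-10,40,0,-1],[5,-10,70,0,-1],[5,-10,90,0,-1],[5,-10,102,0,-1],[5,-10,107,0,-1],[5,-10,107,0,-1]],
  ],
)

```text
t: 3.53
eef_pos: [453.2, -119.9, 23.7]
tcp_rot: [-3.141, 0.001, 0.132]
ft_force: [0.8, 0.1, -0.7]
opening: 0.345
grip_force: 30.0
```

step_arm(
  plan=[
    [[0,0,3,0,-1],[0,0,5,0,-1],[0,0,6,0,-1],[0,0,6,0,-1],[0,0,6,0,-0.25],[0,0,6,0,-0.1],[0,0,6,0,0],[0,0,6,0,0]],
  ],
)

```text
t: 4.2
eef_pos: [453.6, -119.6, 18.6]
tcp_rot: [3.141, -0.001, 0.132]
ft_force: [0.2, 0.3, 0.4]
opening: 0.49
grip_force: 0.0
```

step_arm(
  plan=[
    [[0,0,-30,0,0],[0,0,-70,0,0],[5,15,-105,-6,0],[17,50,-112,-13,0],[29,84,-112,-20,0],[41,118,-112,-27,0],[53,152,-112,-34,0],[65,186,-112,-41,0]],
  ],
)

```text
t: 4.87
eef_pos: [542.9, -296.9, 130.5]
tcp_rot: [3.141, 0.0, 0.854]
ft_force: [0.4, 0.8, 0.3]
opening: 0.499
grip_force: 0.0
```

```bash
python3 - <<'E'
from h import *
s=env.state();p=s["eef_pos"];y=s["tcp_rot"][2]
d=np.subtract((566.6,-343.3,18),p);print(np.cos(y)*d[0]+np.sin(y)*d[1],np.sin(y)*d[0]-np.cos(y)*d[1],-d[2],np.degrees(y-1.14))
E
```

```text
-19.362376575689957 48.36271599710216 112.54027191641913 -16.39323844321194
```

step_arm(
  plan=[
    [[-8,20,0,-6,0],[-19,48,0,-12,0],[-19,48,10,-16.4,0],[-19,48,30,-16.4,0],[-19,48,50,-16.4,0],[-19,48,55,-16.4,0],[-19,48,55,-16.4,0]],
  ],
)

```text
t: 5.45
eef_pos: [565.2, -340.9, 73.9]
tcp_rot: [-3.139, -0.001, 1.134]
ft_force: [-0.0, 0.4, -0.3]
opening: 0.498
grip_force: 0.0
```

```bash
python3 - <<'E'
from h import *
p=env.state()["eef_pos"];print(p,env.state()["tcp_rot"])
s=env.read_camera("scene")
f=lambda im,x,y,w,h,k:cv2.resize(im[y:y+h,x:x+w],None,fx=k,fy=k,interpolation=cv2.INTER_CUBIC)
cv2.imwrite("pics/c4.png",np.hstack([f(s,170,310,70,70,6),f(s,230,230,60,70,6)]))
print((w2px("scene",p)-[170,310])*6)
E
```

```text
[ 565.16417244 -340.87182504   73.86578767] [-3.13866179e+00 -5.17405778e-04  1.13405968e+00]
[195.0175281  174.34319029]
```

View pics/c4.png

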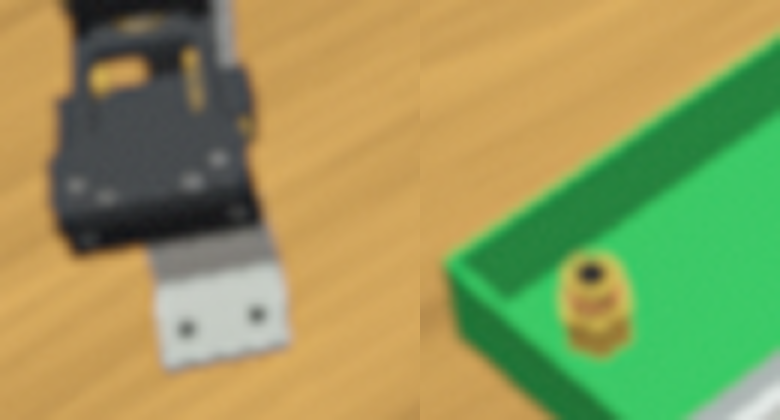

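The fitting stands upright in the tray, and the gripper is over the bracket with the foot holes visible near crop (187,328) and (258,315). I'll descend and grasp.

step_arm(
  plan=[
    [[-1,1,20,0,0],[-1,1,40,0,0],[-1,1,52,0,0],[-1,1,56,0,0],[-1,1,56,0,-0.4],[-1,1,56,0,-0.8],[-1,1,56,0,-1],[-1,1,56,0,-1]],
  ],
)

```text
t: 6.17
eef_pos: [566.7, -342.9, 20.5]
tcp_rot: [3.14, 0.0, 1.134]
ft_force: [0.2, -0.2, 0.3]
opening: 0.281
grip_force: 0.0
```

step_arm(
  plan=[
    [[0,0,0,0,-1],[0,0,0,0,-1],[0,0,0,0,-1],[0,0,0,0,-1],[0,0,-5,0,-1],[0,0,-15,0,-1]],
  ],
)

```text
t: 6.67
eef_pos: [565.7, -342.3, 33.7]
tcp_rot: [-3.14, -0.0, 1.134]
ft_force: [-0.1, -0.2, -0.7]
opening: 0.085
grip_force: 30.0
```

step_arm(
  plan=[
    [[0,0,-35,0,-1],[0,0,-70,0,-1],[5,-4,-105,7,-1],[30,-23,-115,14,-1],[58,-45,-115,21,-1],[88,-69,-115,28,-1],[120,-94,-115,35,-1],[152,-119,-115,42,-1]],
  ],
)

```text
t: 7.33
eef_pos: [522.0, -153.1, 150.2]
tcp_rot: [3.141, -0.001, 0.394]
ft_force: [2.2, 0.1, -1.6]
opening: 0.084
grip_force: 30.0
```

```bash
python3 - <<'E'
from h import *
from chain import u
s=env.state();p=s["eef_pos"];y=s["tcp_rot"][2]
d=np.subtract((*u(20,5),30),p);print(np.cos(y)*d[0]+np.sin(y)*d[1],np.sin(y)*d[0]-np.cos(y)*d[1],-d[2],np.degrees(y-.133))
E
```

```text
18.164790067203786 -107.73545268975745 120.22356369817993 14.971439330280363
```

step_arm(
  plan=[
    [[6,-36,0,7,-1],[12,-72,0,14,-1],[18,-108,0,15,-1],[18,-108,20,15,-1],[18,-108,55,15,-1],[18,-108,85,15,-1],[18,-108,105,15,-1],[18,-108,115,15,-1]],
  ],
)

```text
t: 8.0
eef_pos: [496.5, -47.9, 32.7]
tcp_rot: [-3.141, 0.002, 0.139]
ft_force: [-1.0, 0.2, -0.8]
opening: 0.083
grip_force: 30.0
```

step_arm(
  plan=[
    [[0,0,0,0,-1],[0,0,4,0,-1],[0,0,7,0,-1],[0,0,9,0,-1],[0,0,9,0,-1]],
  ],
)

```text
t: 8.42
eef_pos: [497.4, -48.3, 25.8]
tcp_rot: [3.141, -0.001, 0.139]
ft_force: [-0.8, 0.7, -1.1]
opening: 0.08
grip_force: 30.0
```

step_arm(
  plan=[
    [[0,0,1,0,-1],[0,0,2,0,-1],[0,0,2,0,-1],[0,0,2,0,-0.75],[0,0,2,0,-0.6],[0,0,2,0,-0.5],[0,0,2,0,-0.5]],
  ],
)

```text
t: 9.0
eef_pos: [497.2, -48.1, 23.4]
tcp_rot: [3.141, -0.0, 0.139]
ft_force: [-0.6, -0.5, -0.0]
opening: 0.239
grip_force: 0.0
```

step_arm(
  plan=[
    [[0,0,-25,0,-0.5],[0,0,-65,0,-0.5],[0,-15,-100,0,-0.5],[-1,-50,-110,-7,0],[-2,-88,-110,-14,0.4],[-3,-128,-110,-21,0.4],[-3,-168,-110,-28,0.4],[-4,-208,-110,-35,0.4]],
  ],
)

```text
t: 9.67
eef_pos: [463.8, 159.0, 133.5]
tcp_rot: [3.141, -0.0, 0.756]
ft_force: [0.5, -0.6, -0.3]
opening: 0.537
grip_force: 0.0
```

```bash
python3 - <<'E'
from h import *
s=env.state();p=s["eef_pos"];y=s["tcp_rot"][2]
d=np.subtract((434,353,8),p);print(np.cos(y)*d[0]+np.sin(y)*d[1],np.sin(y)*d[0]-np.cos(y)*d[1],-d[2],np.degrees(y-1.571))
t=env.read_camera("top");sc=env.read_camera("scene")
f=lambda im,x,y,w,h,k:cv2.resize(im[y:y+h,x:x+w],None,fx=k,fy=k,interpolation=cv2.INTER_CUBIC)
cv2.imwrite("pics/c5.png",np.hstack([f(t,290,180,100,100,4),f(sc,230,220,100,100,4)]))
E
```

```text
111.35557154526231 -161.6328814646871 125.4845280502266 -46.714320864462
```

View pics/c5.png

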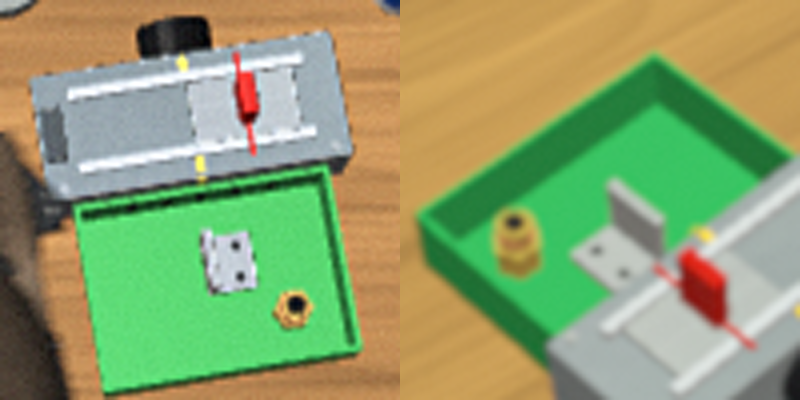

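Both parts stand in the tray: the bracket around (228,262) and the fitting around (293,308) in the crop. The gate is shut. Next is the knob.

step_arm(
  plan=[
    [[22,-32,0,-7,0.4],[44,-64,0,-14,0.5],[66,-96,0,-21,0.5],[88,-128,0,-28,0.5],[111,-161,0,-35,0.5],[111,-161,5,-42,0.5],[111,-161,20,-47,0.5],[111,-161,40,-47,0.5]],
  ],
)

```text
t: 10.43
eef_pos: [436.2, 351.4, 93.6]
tcp_rot: [3.14, -0.001, 1.577]
ft_force: [-0.2, 0.1, 0.4]
opening: 0.752
grip_force: 0.0
```

```bash
python3 - <<'E'
from h import *
p=env.state()["eef_pos"]
s=env.read_camera("scene");t=env.read_camera("top")
f=lambda im,x,y,w,h,k:cv2.resize(im[y:y+h,x:x+w],None,fx=k,fy=k,interpolation=cv2.INTER_CUBIC)
cv2.imwrite("pics/c6.png",np.hstack([f(s,350,160,70,70,5),f(t,180,230,70,70,5)]))
print(p,(w2px("scene",p)-[350,160])*5)
E
```

```text
[436.16519625 351.4197942   93.58246101] [180.42134866 146.47778938]
```

View pics/c6.png

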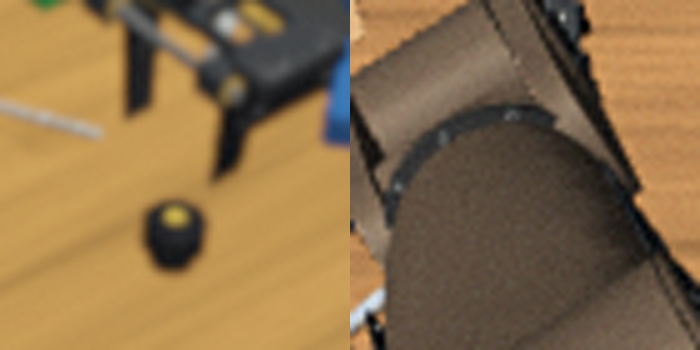

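The finger tips at (135,112) and (220,180) centre on the knob at (175,215) below. I'll descend.

step_arm(
  plan=[
    [[2,-2,25,0,0.5],[2,-2,55,0,0.5],[2,-2,75,0,0.5],[2,-2,85,0,0.4],[2,-2,85,0,0],[2,-2,85,0,-0.4],[2,-2,85,0,-1],[2,-2,85,0,-1]],
  ],
)

```text
t: 11.2
eef_pos: [434.4, 353.1, 9.7]
tcp_rot: [3.14, -0.001, 1.57]
ft_force: [0.1, 0.1, -0.4]
opening: 0.475
grip_force: 0.0
```

step_arm(
  plan=[
    [[0,0,0,0,-1],[0,0,0,0,-1],[0,0,0,0,-1],[0,0,-5,0,-1],[0,0,-15,0,-1],[0,0,-40,0,-1],[0,0,-70,0,-1],[0,0,-100,0,-1]],
  ],
)

```text
t: 11.87
eef_pos: [433.3, 352.6, 110.0]
tcp_rot: [-3.141, 0.001, 1.57]
ft_force: [0.4, 1.1, -0.4]
opening: 0.434
grip_force: 30.0
```

step_arm(
  plan=[
    [[-10,0,-20,4,-1],[-35,0,-25,10,-1],[-70,0,-25,17,-1],[-105,1,-25,24,-1],[-140,1,-25,31,-1],[-175,1,-25,38,-1],[-210,2,-25,45,-1],[-245,2,-25,52,-1]],
  ],
)

```text
t: 12.53
eef_pos: [435.4, 106.3, 134.3]
tcp_rot: [3.141, -0.001, 0.657]
ft_force: [0.7, 0.2, 0.2]
opening: 0.434
grip_force: 30.0
```

```bash
python3 - <<'E'
from h import *
from chain import u
s=env.state();p=s["eef_pos"];y=s["tcp_rot"][2]
d=np.subtract((*u(-35,55),14),p);print(p,y,np.cos(y)*d[0]+np.sin(y)*d[1],np.sin(y)*d[0]-np.cos(y)*d[1],-d[2],np.degrees(y-.133))
E
```

```text
[435.4161227  106.30796131 134.2664229 ] 0.6571444627637346 -67.01038830472854 88.16168683135523 120.26642289694942 30.031265571513927
```

step_arm(
  plan=[
    [[-20,26,0,7,-1],[-40,53,0,14,-1],[-58,76,0,21,-1],[-67,88,0,28,-1],[-67,88,15,30,-1],[-67,88,45,30,-1],[-67,88,75,30,-1],[-67,88,95,30,-1]],
  ],
)

```text
t: 13.2
eef_pos: [436.7, -3.0, 37.4]
tcp_rot: [3.141, -0.0, 0.139]
ft_force: [0.3, 0.5, -1.7]
opening: 0.433
grip_force: 30.0
```

step_arm(
  plan=[
    [[0,0,10,0,-1],[0,0,16,0,-1],[0,0,19,0,-1],[0,0,21,0,-1],[0,0,21,0,-1]],
  ],
)

```text
t: 13.62
eef_pos: [437.3, -2.8, 17.8]
tcp_rot: [3.141, -0.001, 0.139]
ft_force: [-1.2, 0.4, -1.0]
opening: 0.433
grip_force: 30.0
```

step_arm(
  plan=[
    [[0,0,2,0,-1],[0,0,3.5,0,-1],[0,0,3.5,0,-1],[0,0,3.5,0,-1],[0,0,3.5,0,-0.05],[0,0,3.5,0,0.1],[0,0,3.5,0,0.2],[0,0,3.5,0,0.2]],
  ],
)

```text
t: 14.28
eef_pos: [437.0, -2.8, 13.9]
tcp_rot: [3.141, -0.0, 0.139]
ft_force: [0.3, -0.5, 0.6]
opening: 0.588
grip_force: 0.0
```

step_arm(
  plan=[
    [[0,0,-20,0,0.2],[0,0,-55,0,0.2],[0,0,-95,0,0.2],[0,0,-135,0,0.2],[0,0,-170,0,0.2],[10,6,-186,0,0.2],[40,24,-186,0,0.2],[72,44,-186,0,0.2]],
  ],
)

```text
t: 14.95
eef_pos: [515.1, -36.4, 201.9]
tcp_rot: [3.14, -0.003, 0.14]
ft_force: [-0.2, 0.5, 0.3]
opening: 0.6
grip_force: 0.0
```

step_arm(
  plan=[
    [[33,20,0,0.3,0.2],[65,39,0,0.3,0.2],[88,53,0,0.3,0.2],[97,58,0,0.3,0.2],[97,58,10,0.3,0.2],[97,58,30,0.3,0.2],[97,58,45,0.3,0.2],[97,58,45,0.3,0.2]],
  ],
)

```text
t: 15.62
eef_pos: [616.1, -79.6, 151.3]
tcp_rot: [-3.14, 0.005, 0.134]
ft_force: [0.6, 0.8, -0.8]
opening: 0.599
grip_force: 0.0
```

```bash
python3 - <<'E'
from h import *
from chain import u
s=env.state();p=s["eef_pos"];y=s["tcp_rot"][2]
d=np.subtract((*u(136,-45),97),p);print(p,y,np.cos(y)*d[0]+np.sin(y)*d[1],np.sin(y)*d[0]-np.cos(y)*d[1],-d[2])
t=env.read_camera("top");s=env.read_camera("scene")
f=lambda im,x,y,w,h,k:cv2.resize(im[y:y+h,x:x+w],None,fx=k,fy=k,interpolation=cv2.INTER_CUBIC)
cv2.imwrite("pics/c7.png",np.hstack([f(s,230,220,100,100,4),f(s,270,250,65,65,6.16)]))
E
```

```text
[616.11793252 -79.62080835 151.33006871] 0.13415731197534808 2.6559640230436807 1.616832110503081 54.330068708678624
```

View pics/c7.png

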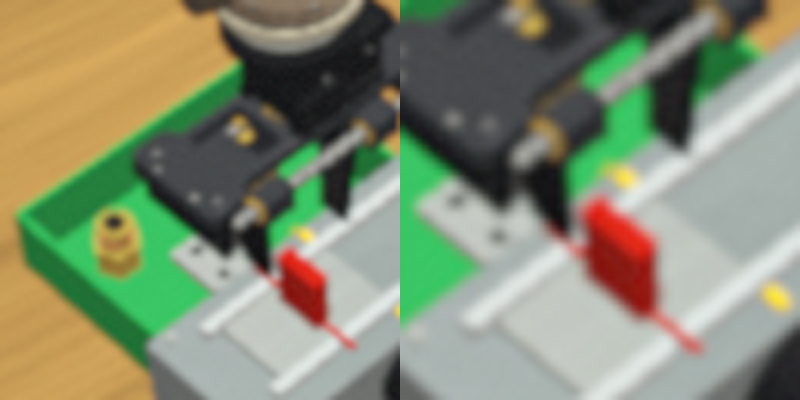

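The finger tips at (560,230) and (680,148) straddle the handle, whose top centre is near (622,225). I'll descend and pinch it.

step_arm(
  plan=[
    [[2.5,1.5,15,0,0.2],[2.5,1.5,35,0,0.2],[2.5,1.5,48,0,0.2],[2.5,1.5,54,0,0.2],[2.5,1.5,54,0,-0.2],[2.5,1.5,54,0,-0.5],[2.5,1.5,54,0,-1],[2.5,1.5,54,0,-1]],
  ],
)

```text
t: 16.38
eef_pos: [621.6, -81.6, 101.9]
tcp_rot: [3.141, -0.002, 0.134]
ft_force: [-0.5, -0.1, -0.4]
opening: 0.376
grip_force: 0.0
```

step_arm(
  plan=[
    [[0,0,0,0,-1],[0,0,0,0,-1],[0,0,0,0,-1],[0,0,0,0,-1],[0,0,0,0,-1]],
  ],
)

```text
t: 16.8
eef_pos: [621.0, -79.3, 101.2]
tcp_rot: [-3.139, 0.0, 0.134]
ft_force: [-1.0, 14.8, 4.7]
opening: 0.147
grip_force: 30.0
```

step_arm(
  plan=[
    [[0,-6,0,0,-1],[0,-14,0,0,-1],[0,-23,0,0,-1],[0,-32,0,0,-1],[0,-40,0,0,-1],[0,-45,0,0,-1],[0,-47,0,0,-1],[0,-47,0,0,-1]],
  ],
)

```text
t: 17.47
eef_pos: [615.0, -35.1, 101.2]
tcp_rot: [3.14, -0.0, 0.135]
ft_force: [-0.6, -6.8, 3.5]
opening: 0.149
grip_force: 30.0
```

step_arm(
  plan=[
    [[0,0,0,0,-1],[0,0,0,0,-1],[0,0,0,0,-1],[0,0,0,0,-1]],
  ],
)

```text
t: 17.8
eef_pos: [615.1, -35.6, 101.2]
tcp_rot: [3.14, -0.001, 0.134]
ft_force: [-1.5, -7.4, 3.0]
opening: 0.141
grip_force: 30.0
```

```bash
python3 - <<'E'
from h import *
s=env.state();p=s["eef_pos"];a=.133
print(p,s["ft_force"],s["grip_force"],"unit y",-np.sin(a)*(p[0]-478.2)+np.cos(a)*(p[1]+54.3))
t=env.read_camera("top");s=env.read_camera("scene")
f=lambda im,x,y,w,h,k:cv2.resize(im[y:y+h,x:x+w],None,fx=k,fy=k,interpolation=cv2.INTER_CUBIC)
cv2.imwrite("pics/c8.png",np.hstack([f(s,230,220,110,110,3.6),f(t,290,180,100,100,3.96)]))
E
```

```text
[615.07008939 -35.61746661 101.21708222] [-1.46096236 -7.36849303  3.01818919] 29.9960196018219 unit y 0.3674374286940463
```

View pics/c8.png

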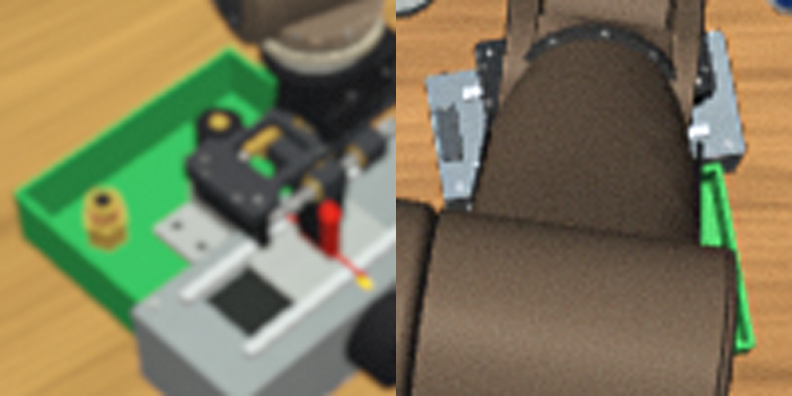

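The red pointer meets the yellow mark at (365,283), and the 7.4 N wrist force matches the half-travel spring. The knob with its brass centre at (215,122), the fitting at (103,215) and the bracket at (185,230) are all in the tray. I'll hold for a moment and hand in.

step_arm(
  plan=[
    [[0,0,0,0,-1],[0,0,0,0,-1],[0,0,0,0,-1],[0,0,0,0,-1],[0,0,0,0,-1],[0,0,0,0,-1],[0,0,0,0,-1],[0,0,0,0,-1]],
  ],
)

```text
t: 18.57
eef_pos: [615.1, -35.6, 101.2]
tcp_rot: [3.14, -0.001, 0.134]
ft_force: [-0.7, -6.7, 3.7]
opening: 0.146
grip_force: 30.0
```

```bash
python3 -c "
from cell import env
print(env.state()['eef_pos'],env.state()['ft_force']); print(env.job_done())"
```

```text
[615.0678681  -35.63067708 101.1996251 ] [-0.67060455 -6.69934282  3.65329141]
the job is handed in; nothing more can be done
None
```

I handed the job in at about 18.6 s: the fitting, bracket and knob are in the green tray, and the gripper is still holding the gate at half travel with its pointer on the yellow mark; no verdict came back.

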